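# Fit the ribbon cartridge in a slip printer and hold it home

### The job

Fit the black ribbon cartridge into the open bay of the slip printer: lower it with its two arms round the print head and its end lugs in the slotted guides, turn its knob until the socket underneath meshes with the ribs of the drive stud, and push it down fully home and level. Two springs in the bay lift it again, so finish while still holding it pressed home with the fingers (the cover goes on next); leave everything else on the desk where it is.

Things in the scene. Friction and masses are not known exactly. Their poses are not given: they have to be found in the camera images.
- cartridge: Black plastic ribbon cartridge, about 120 g, lying right way up left or right of the printer. Box 62 (x) by 104 (y) by 20 mm; origin at the centre of its underside, z up. At each short end a lug, 20 wide in x, sticks out to y = +-60, 2 to 10 mm above the underside. On the +x side two arms (y = +-34 to 46) reach to x = 64, joined there by a thin bar, and go round the print head.
- knob (a joint): Turn of the knob in the cartridge (rad, counter-clockwise from above positive, starts within 0.3 of 0; at 0 its finger bar lies along the cartridge's y). The knob sits at x = 0, y = -12 mm of the cartridge, which can be carried by it: it turns stiffly (0.03 N m), so the cartridge follows unless held.
- knob_grip (a point): Middle of the knob's grey finger bar, on the knob's axis, 31.5 mm above the cartridge's underside; axes turn with the knob. The bar is 11 mm thick (its x), 28 long (its y) and 16 high, 23.5 to 39.5 mm above the underside, on a round flange 31 mm across.
- socket (a point): Socket under the knob, in a hole of the cartridge's underside: this point is on the knob's axis, 1.5 mm above the underside, at the lower ends of four inward teeth, each 3 mm wide, midway (45 degrees) between the bar's direction and its perpendicular. Bore 16 mm, 9.6 mm between opposite teeth. Axes as knob_grip.
- printer: White slip printer with its cover off, fixed on the desk: 250 (x) by 230 (y) by 106 mm high, front (keys, slip table) to its -x; origin at the centre of its underside, z up. In its top is the open bay with a steel deck 78 mm above the desk.
- bay_home (a point): Where the cartridge's origin lies when home: in the bay, 20 mm in front of the printer's centre, 90 mm above the desk; axes as the printer's and as the cartridge's when seated (arms to +x). The cartridge goes straight down between two grey cheeks, 53.5 mm to each side in y, tops 22 mm above this point.
- slot (a point): Middle of the slot's floor in the +y cheek (the -y one is its mirror image), 59.5 mm from bay_home in y and 2 mm above it; the lugs rest on these floors at home. Slots are 23 mm wide in x; 1.5 mm to spare on every side of the cartridge, the mouths flaring 5 mm wider over the top 8 mm.
- print_head (a point): Top of the print head, 14 (x) by 20 (y) mm, 46 mm to +x of bay_home and 16 mm above it. It comes up between the cartridge's body and its guide bar.
- leaf (a point): Top of one of the two steel leaf springs, 24 mm to each side in y of the drive stud. They meet the cartridge's underside 4 mm above home and push it up with 4 N together there, 6 N at home; with some rubbing of ribs on teeth it takes 8 to 20 N to press it home.
- stud_top (a point): Centre of the top of the drive stud's ribs, 12 mm to -y of bay_home and 9.5 mm above it; axes turn with the stud. Four ribs at 90 degrees along this x and y, 3 mm thick, 13.6 mm across; a pointed pin 6.4 mm thick rises 4.5 mm higher. The socket goes on only with the knob's bar along a rib pair within 8 degrees; otherwise the teeth stand on the ribs, cartridge 8 mm above home.
- stud (a joint): Turn of the drive stud in the printer (rad, counter-clockwise from above positive; 0: ribs along the printer's x and y). Held by its gear train: it does not turn below 0.25 N m.
- stapler: Black desk stapler, 135 by 40 by 40 mm, on the other side of the printer from the cartridge. Leave alone. Origin at the centre of its underside.
- paper_roll: White slip-paper roll standing on end, 60 mm across, 57 mm high. Leave alone. Origin at the centre of its underside.
- stamp: Rubber stamp with a turned wooden handle, 80 mm high. Leave alone. Origin at the centre of its underside.
- stamp_pad: Flat dark stamp-pad tin, 75 by 115 by 15 mm. Leave alone. Origin at the centre of its underside.
- carton: Open cardboard carton, 85 by 160 by 45 mm. Leave alone. Origin at the centre of its underside.
- mug: White mug, 80 mm across, 95 mm high. Leave alone. Origin at the centre of its underside.
There are look-alikes about, which are no part of the job. Leave any blue or pink look-alike of the cartridge alone.

How it is judged:
At the end, for the whole second after the job is handed in: Cartridge right way round in the bay: underside within 2 mm of home height (springs alone hold it 4 mm up), origin within 4 mm of home and knob within 4 mm of the stud axis in plan, tilt under 0.05 rad, at rest, fingers still on it (cartridge or knob) with over 2 N (z of cartridge in the frame of bay_home between -0.002 and 0.002 m and horizontal distance between cartridge and bay_home below 0.004 m and horizontal distance between knob_grip and stud_top below 0.004 m and angle between cartridge's own z axis and vertical below 0.05 rad and linear speed of cartridge below 0.02 m/s and contact force between the fingers and cartridge above 2 N); the arm keeps its last pose, push and grip.
It fails at once if anything else on the desk (stapler, paper roll, stamp, stamp pad, carton, mug) is pushed more than 30 mm (distance of any of stapler, paper_roll, stamp, stamp_pad, carton, mug from where it was at the start of the episode above 0.03 m).
It also fails if it takes over 38 s, if anything falls off the work surface, if the arm or the gripper's body presses on something with over 40 N, if the wrist force passes 120 N, or if a joint passes its speed limit or range.

### The arm

A 6-joint arm with a two-finger parallel gripper is mounted at the origin on the work surface. World frame = base frame: x ahead of the robot, y to its left, z up, the work surface at z = 0. Lengths are in m, angles in rad, forces in N, time in s.
With the tool pointing down it reaches from about 0.375 to 0.9 m from the base axis. Payload 3.1 kg.
Tool frame: the origin (TCP) lies midway between the tips of the shut fingers; the grasp point (between the pads) lies 19 mm behind it (manip.hold_point_z is the distance from the TCP to the grasp point, in m); z points along the fingers, y is the direction in which the jaws open and shut (so a half turn about z gives the same grasp; the last joint's range is limited). The gripper opens to 85 mm and grips with 20 to 120 N. Pads are 22 mm wide; open, the fingers measure 114 mm over their backs; the gripper's body (76 mm by 85 mm) begins 54 mm behind the grasp point. The pads swing forward as they close: fully open they stand 13 mm farther back than shut.
Start: joints at [-1.498, 0.527, 1.433, -0, 1.181, -0.178], TCP at [0.156, -0.605, 0.231] pointing down, gripper open.
Joint ranges: [-3.08, 3.08], [-0.75, 2.2], [0.22, 2.44], [-1.43, 4.57], [0, 2.65], [-2.85, 2.85]. Speed limits (rad/s): [2.79, 2.79, 3.14, 3.14, 3.14, 3.14].

### API

Orientations are given as a unit quaternion [x, y, z, w].
In Python, from station import manip gives the robot as it stands.
- The arm moves only by the tool drive_tool, never from a script. Its argument "motion" is one flat list of numbers, 7 for each row, row after row: the shift along the tool's x, y, z in mm, then the turn, a rotation vector about the tool's x, y, z in degrees, then the finger opening in mm, from 0 to 85.4. A call has 1 to 8 rows; each row is the pose to reach, as a shift and turn from the pose measured when the call began, along the tool's axes at that moment; what a row does not reach only later rows make up. A row lasts 1/8 s, in which the tool goes at most 62.5 mm and 10.7 degrees, less where a joint would pass 70% of its speed; a pose out of reach is approached as far as the arm can. A call with a gripper value outside its range is refused whole. The fingers move at their own pace and stop on an object; "force" is the grip in N (left out, the last holds). Time passes only in rows, so rows that repeat a pose let the fingers close. It gives the time, the measured TCP pose, the force and the opening at its end, in the units of the state.
- manip.sense(): the state, without advancing time (a new reading comes with each control period).
- manip.snapshot(name): name is "scene" or "top"; returns a dict with "color" (400x640x3 uint8, red, green, blue), "fx", "fy", "cx", "cy" (pixels), "view" (4x4, takes a point from world to camera coordinates). Camera axes: x right, y up, looking along -z (the intrinsics and any distortion apply to the point x, -y, -z); pixel columns grow to the right and rows downward; lengths in m; the calibration is good to about 2 mm. A picture is of the moment at which its call begins. There is no depth.
- manip.sign_off(): hands the job in, once; it reports no verdict.
The state is a dict: "t": time; "q": joint angles; "qd": joint speeds; "tau": joint torques, N m; "tcp_pos": TCP position; "tool_rot": TCP orientation; "force": force on the tool from outside, world axes, zero at the start; "ft_torque": the same for the moment, N m; "finger_gap": opening from 0.0 (shut) to 1.0 (fully open).
Only numpy, scipy, OpenCV 4.12 (cv2) and the standard library are available. Lean on these libraries where they do the work, as an engineer would, in place of code of your own. Each camera call takes 0.05 s, during which the arm holds its last target.

## Working session

There is one attempt and no reset: what is moved stays moved. The work goes in short steps, Python scripts to look and compute and a tool call to move; the robot and the scene stay as the last step left them, time stands still between calls to the robot, and variables do not carry over. Pictures are saved under pics/ and viewed, and the job is handed in when it is done.

Besides the shell and the picture viewer there is one more tool, called after "Request:" as name(argument=value, ...) on one line, values as JSON. drive_tool: Moves the arm, as the interface text tells. Its arguments: {"type":"object","properties":{"motion":{"type":"array","items":{"type":"number"}},"force":{"type":"number"}},"required":["motion"]}

```bash
ls; mkdir -p pics; python3 - <<'E'
from station import manip
import cv2, json, numpy as np
print(manip.sense())
for n in("scene","top"):
    s=manip.snapshot(n)
    cv2.imwrite(f"pics/{n}0.png",s["color"][:,:,::-1])
    print(n,s["fx"],s["fy"],s["cx"],s["cy"],[k for k in s]);print(np.round(s["view"],4))
E
```

```text
pics
{'t': 0.0, 'q': array([-1.49750012e+00,  5.28503007e-01,  1.43390516e+00,  2.45652636e-05,
        1.18140427e+00, -1.78506563e-01]), 'qd': array([ 6.34334176e-04, -3.98818806e-04,  7.45526964e-05,  4.95965587e-04,
       -7.15445659e-06, -1.46886568e-04]), 'tau': array([-1.48861880e-03, -4.42356634e+01, -1.78024900e+01, -3.24141783e-04,
        8.19866604e-03,  1.29335486e-06]), 'tcp_pos': array([ 0.1556966 , -0.60455347,  0.23031008]), 'tool_rot': array([ 9.92084860e-01,  1.25564321e-01,  6.97014995e-05, -1.10776133e-03]), 'force': array([0.2810905 , 0.30357345, 0.27332621]), 'ft_torque': array([ 0.02297171, -0.0068668 ,  0.00328851]), 'finger_gap': 0.9985393783308592}
scene 494.7980596680162 494.7980596680162 309.8217077370413 212.22889775012797 ['color', 'fx', 'fy', 'cx', 'cy', 'view']
[[-0.2982  0.9545  0.01    0.0141]
 [-0.6161 -0.2005  0.7618  0.2013]
 [ 0.7291  0.2209  0.6478 -1.8317]
 [ 0.      0.      0.      1.    ]]
top 370.9804680910336 370.9804680910336 317.02855127447503 195.5791171501526 ['color', 'fx', 'fy', 'cx', 'cy', 'view']
[[-5.1000e-03 -1.0000e+00 -1.4000e-03  1.5120e-01]
 [ 9.9860e-01 -5.1000e-03  5.3500e-02 -4.2590e-01]
 [-5.3600e-02 -1.1000e-03  9.9860e-01 -1.3498e+00]
 [ 0.0000e+00  0.0000e+00  0.0000e+00  1.0000e+00]]
```

View pics/scene0.png

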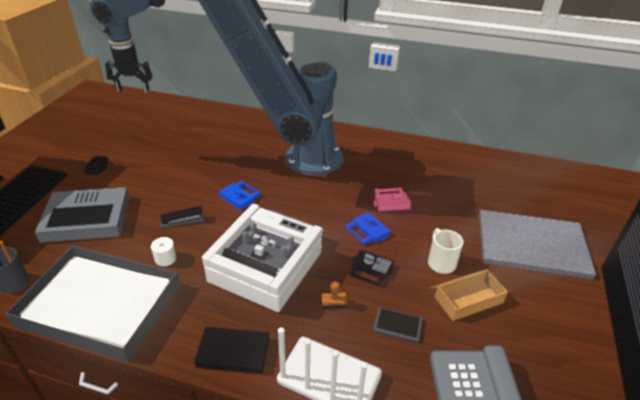

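View pics/top0.png

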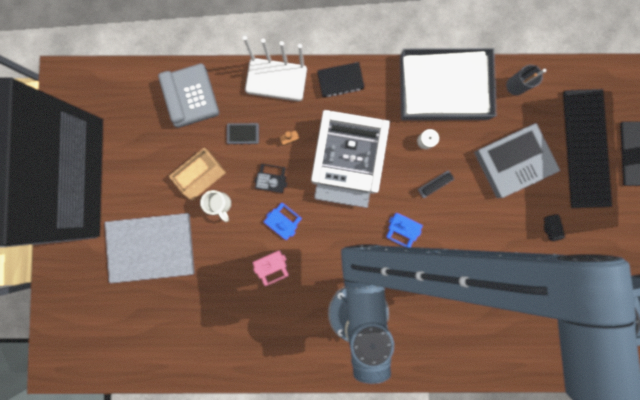

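The scene shows the black cartridge at scene (372,266) and top (269,178), with the printer at top (350,150). I'll zoom in on both.

```bash
python3 - <<'E'
import cv2
t=cv2.imread("pics/top0.png"); s=cv2.imread("pics/scene0.png")
cv2.imwrite("pics/t_cart.png",cv2.resize(t[150:210,230:310],None,fx=10,fy=10,interpolation=cv2.INTER_CUBIC))
cv2.imwrite("pics/t_prn.png",cv2.resize(t[100:215,300:400],None,fx=5,fy=5,interpolation=cv2.INTER_CUBIC))
cv2.imwrite("pics/s_cart.png",cv2.resize(s[240:295,335:410],None,fx=10,fy=10,interpolation=cv2.INTER_CUBIC))
cv2.imwrite("pics/s_prn.png",cv2.resize(s[195:310,195:330],None,fx=5,fy=5,interpolation=cv2.INTER_CUBIC))
E
```

```text
(no output)
```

View pics/t_cart.png

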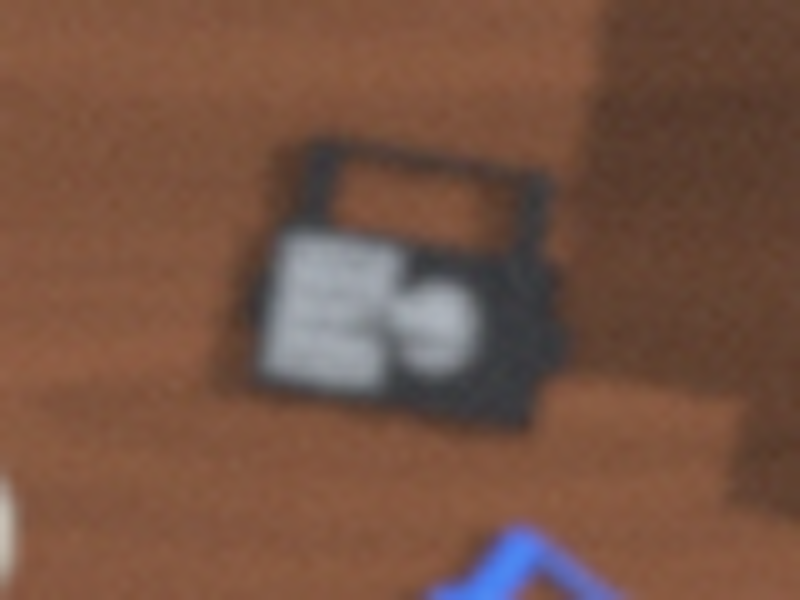

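View pics/t_prn.png

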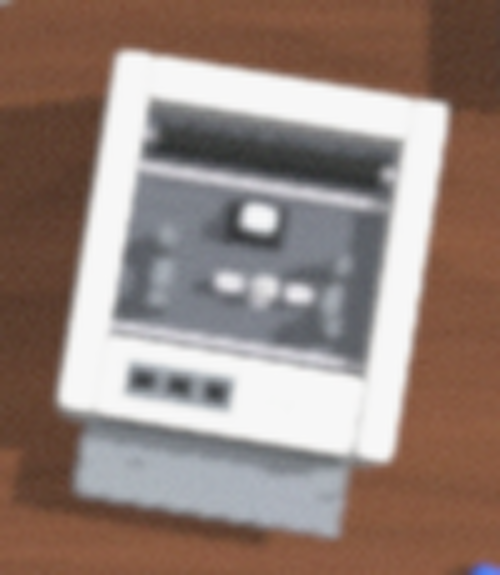

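View pics/s_cart.png

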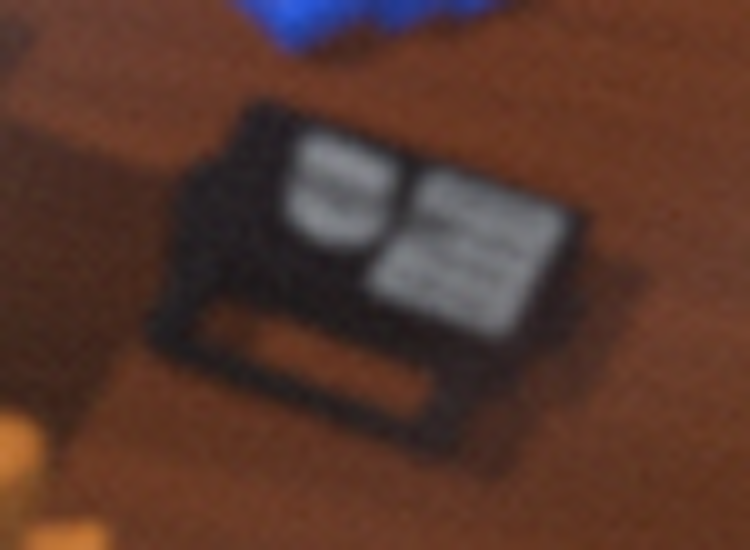

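View pics/s_prn.png

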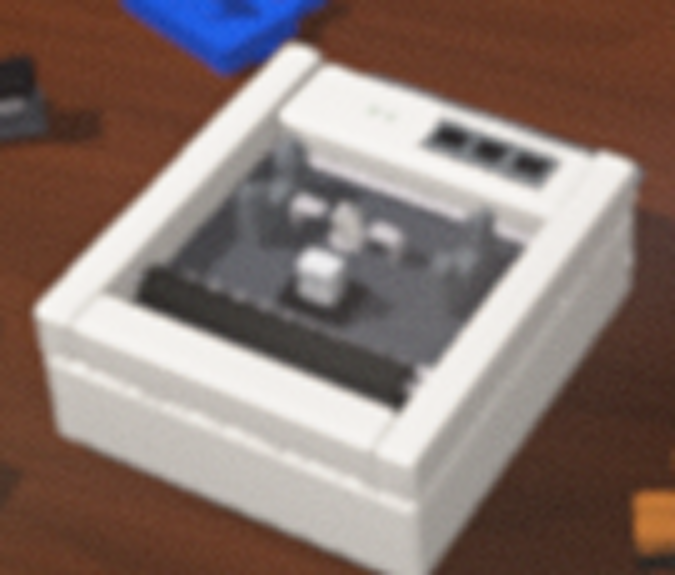

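The cartridge and the printer both have their arms/front axis roughly along +x, turned about -8°. Next I'll measure landmarks.

```bash
cat > h.py <<'E'
import numpy as np, cv2
from station import manip
class Cam:
    def __init__(s,d):
        s.c=d["color"];s.fx,s.fy,s.cx,s.cy=d["fx"],d["fy"],d["cx"],d["cy"];s.V=np.array(d["view"])
    def ray(s,u,v):
        d=np.array([(u-s.cx)/s.fx,-(v-s.cy)/s.fy,-1.])
        R=s.V[:3,:3];o=-R.T@s.V[:3,3];return o,R.T@d
    def pl(s,u,v,z):
        o,d=s.ray(u,v);return (o+d*(z-o[2])/d[2])
    def proj(s,p):
        q=s.V[:3,:3]@np.asarray(p)+s.V[:3,3];return np.array([s.cx+s.fx*q[0]/-q[2],s.cy-s.fy*q[1]/-q[2]])
def rigid(M,W):
    M=np.asarray(M);W=np.asarray(W)[:,:2];m=M.mean(0);w=W.mean(0)
    H=(M-m).T@(W-w);a=np.arctan2(H[0,1]-H[1,0],H[0,0]+H[1,1])
    R=np.array([[np.cos(a),-np.sin(a)],[np.sin(a),np.cos(a)]])
    t=w-R@m;return a,t,np.hypot(*((M@R.T+t)-W).T)
E
python3 - <<'E'
from h import *
T=Cam(manip.snapshot("top"));S=Cam(manip.snapshot("scene"))
def z(u,v,k,x0,y0): return ((u+.5)/k-.5+x0,(v+.5)/k-.5+y0)
# printer top corners, (x,y) model: top-left img = +x+y
tp=[z(*p,5,300,100) for p in[(116,50),(450,103),(393,463),(57,408)]]
M=[(.125,.115),(.125,-.115),(-.125,-.115),(-.125,.115)]
W=[T.pl(*p,.106) for p in tp];a,t,e=rigid(M,W);print("prn top",np.degrees(a),t,e)
# scene view corners: left(38,315)=+x-y ; bottom(408,490): +x+y ; right (640,165): -x+y; top(300,42): -x -y
sp=[z(*p,5,195,195) for p in[(412,475),(37,315),(300,42),(638,170)]]
W=[S.pl(*p,.106) for p in sp];a,t,e=rigid(M,W);print("prn scene",np.degrees(a),t,e)
hsv=cv2.cvtColor(T.c,cv2.COLOR_RGB2HSV)
m=((hsv[...,1]<95)&(hsv[...,2]<255)).astype(np.uint8)
m[:150]=0;m[210:]=0;m[:,:240]=0;m[:,300:]=0
n,l,st,ce=cv2.connectedComponentsWithStats(m);print(st,ce)
# cartridge landmarks top
tc=[z(*p,10,230,150) for p in[(258,388),(528,430),(572,268)]]
f=z(437,328,10,230,150)
print("flange",T.pl(*f,.0235))
k=[z(*p,10,335,240) for p in[(343,190)]][0]
print("knob scene z.03",S.pl(*k,.0235),S.pl(*k,.031))
for n_,c,pt in(("box corners",T,tc),):
    print([c.pl(*p,.02)[:2].round(4) for p in pt])
E
```

```text
prn top -9.607478779612762 [0.57577197 0.03347352] [0.00176746 0.00229725 0.00159543 0.00175188]
prn scene -10.585790731077816 [0.57797533 0.03647027] [0.00145014 0.0027617  0.00366162 0.00338442]
[[     0      0    640    400 255327]
 [   254    164     34     29    623]
 [   273    166      5      1      5]
 [   272    202     21      8     33]
 [   281    207      7      3     12]] [[319.62728971 199.54654228]
 [270.3258427  180.20385233]
 [275.         166.        ]
 [282.63636364 205.57575758]
 [284.         208.25      ]]
flange [0.47513395 0.30834485 0.0235    ]
knob scene z.03 [0.46949177 0.30737219 0.0235    ] [0.47687799 0.30829481 0.031     ]
[array([0.4538, 0.3741]), array([0.4379, 0.2755]), array([0.4972, 0.2594])]
```

```bash
cat >> h.py <<'E'
from scipy.ndimage import map_coordinates
def edge(g,p,q,w=3.0,n=25,trim=.12,pol=None):
    "fit line to strongest-gradient edge near segment p-q; returns point,dir in px"
    p=np.array(p,float);q=np.array(q,float);d=(q-p)/np.linalg.norm(q-p);nn=np.array([-d[1],d[0]])
    s=np.arange(-w,w+.01,.1);pts=[]
    for f in np.linspace(trim,1-trim,n):
        c=p+(q-p)*f;x=c[0]+nn[0]*s;y=c[1]+nn[1]*s
        pr=map_coordinates(g,[y,x],order=1);gr=np.gradient(np.convolve(np.pad(pr,6,'edge'),np.ones(13)/13,'valid'))
        if pol: gr=np.clip(gr*pol,0,None)
        else: gr=np.abs(gr)
        i=gr.argmax();lo,hi=max(0,i-10),i+11
        pts.append(c+nn*np.sum(s[lo:hi]*gr[lo:hi])/gr[lo:hi].sum())
    L=cv2.fitLine(np.array(pts,np.float32),cv2.DIST_HUBER,0,.01,.001).ravel()
    r=np.array(pts)-L[2:];res=np.abs(r[:,0]*-L[1]+r[:,1]*L[0])
    return L[2:].astype(float),L[:2].astype(float),np.median(res)
def cross(a,b):
    A=np.array([a[1],-b[1]]).T;s=np.linalg.solve(A,b[0]-a[0]);return a[0]+a[1]*s[0]
def z(u,v,k,x0,y0): return np.array(((u+.5)/k-.5+x0,(v+.5)/k-.5+y0))
E
python3 - <<'E'
from h import *
T=Cam(manip.snapshot("top"));S=Cam(manip.snapshot("scene"))
def quad(c,ch,pts,h,M,name):
    g=c.c.astype(float)[...,ch] if ch is not None else c.c.astype(float).mean(2)
    E=[edge(g,pts[i],pts[(i+1)%4]) for i in range(4)]
    P=[cross(E[i-1],E[i]) for i in range(4)]
    W=[c.pl(*p,h) for p in P];a,t,e=rigid(M,W)
    print(name,np.degrees(a).round(2),t.round(4),(e*1e3).round(1),[round(x[2],2) for x in E],np.round(P,1).tolist())
    for i in range(4):
        d=(W[(i+1)%4]-W[i]);print("  side",np.degrees(np.arctan2(d[1],d[0])).round(2),np.linalg.norm(d).round(4))
M=[(.125,.115),(.125,-.115),(-.125,-.115),(-.125,.115)]
quad(T,2,[z(*p,5,300,100) for p in[(116,50),(450,103),(393,463),(57,408)]],.106,M,"prnT")
quad(T,2,[z(*p,5,300,100) for p in[(150,100),(403,140),(362,375),(110,330)]],.106,M,"bay inner T")
quad(S,2,[z(*p,5,195,195) for p in[(412,475),(37,315),(300,42),(638,170)]],.106,M,"prnS")
# cartridge body
B=[(.031,.052),(.031,-.052),(-.031,-.052),(-.031,.052)]
quad(T,0,[z(*p,10,230,150) for p in[(282,222),(550,265),(528,430),(255,388)]],.02,B,"cartT red")
# label (at z .02) in both: yaw
quad(T,2,[z(*p,10,230,150) for p in[(285,228),(405,245),(382,392),(260,375)]],.02,B,"labT")
quad(S,2,[z(*p,10,335,240) for p in[(502,338),(370,290),(430,165),(570,205)]],.02,B,"labS")
E
```

```text
prnT -9.97 [0.5764 0.0338] [2.5 2.3 2.4 2.2] [np.float64(0.07), np.float64(0.04), np.float64(0.05), np.float64(0.07)] [[322.9, 109.0], [389.7, 120.3], [378.1, 192.3], [310.6, 180.8]]
  side -99.99 0.234
  side 170.05 0.2526
  side 79.99 0.2339
  side -9.92 0.2526
bay inner T -8.87 [0.5897 0.0312] [49.7 51.1 56.2 44.5] [np.float64(0.07), np.float64(0.1), np.float64(1.23), np.float64(0.07)] [[329.6, 119.0], [380.3, 127.7], [372.9, 172.2], [321.2, 167.8]]
  side -100.1 0.1774
  side 169.85 0.1565
  side 84.85 0.1778
  side -10.07 0.1718
prnS -9.76 [0.5781 0.0317] [1.2 0.9 1.7 0.6] [np.float64(0.07), np.float64(0.13), np.float64(0.11), np.float64(0.08)] [[276.5, 288.2], [200.1, 257.1], [251.3, 203.8], [321.3, 227.9]]
  side -99.72 0.2294
  side 170.06 0.2476
  side 80.48 0.229
  side -9.83 0.2484
cartT red -10.53 [0.4761 0.3175] [7.  5.1 5.6 8.1] [np.float64(0.21), np.float64(0.53), np.float64(0.41), np.float64(0.07)] [[258.3, 173.2], [286.1, 175.0], [282.9, 194.5], [256.2, 186.0]]
  side -93.99 0.1021
  side 170.78 0.0723
  side 71.94 0.1026
  side -8.86 0.0473
labT -9.44 [0.4821 0.3474] [30.8 29.9 30.6 29.8] [np.float64(0.05), np.float64(0.51), np.float64(0.07), np.float64(0.09)] [[258.1, 172.5], [270.0, 174.2], [267.3, 188.8], [255.4, 186.9]]
  side -98.44 0.0439
  side 169.87 0.0543
  side 80.81 0.0442
  side -10.44 0.0538
labS -7.24 [0.4786 0.3441] [31.4 34.  26.  28.7] [np.float64(0.05), np.float64(0.56), np.float64(0.09), np.float64(0.09)] [[384.8, 273.5], [371.6, 268.8], [375.3, 255.2], [391.7, 261.0]]
  side -98.93 0.0391
  side -179.1 0.0554
  side 80.66 0.0498
  side -10.25 0.0542
```

```bash
python3 - <<'E'
import cv2,numpy as np
t=cv2.imread("pics/top0.png"); s=cv2.imread("pics/scene0.png")
a=cv2.resize(t[172:192,262:284],None,fx=18,fy=18,interpolation=cv2.INTER_CUBIC)
b=cv2.resize(s[248:270,358:380],None,fx=16,fy=16,interpolation=cv2.INTER_CUBIC)
a=np.clip((a.astype(float)-90)*2,0,255);b=np.clip((b.astype(float)-60)*2,0,255)
h=360
c=np.hstack([cv2.resize(a,(396,h)),cv2.resize(b,(h,h))]).astype(np.uint8)
cv2.imwrite("pics/knobs.png",c)
a=cv2.resize(t[145:170,335:370],None,fx=11,fy=11,interpolation=cv2.INTER_CUBIC)
b=cv2.resize(s[225:255,245:285],None,fx=10,fy=10,interpolation=cv2.INTER_CUBIC)
f=lambda a:np.clip((a.astype(float)-60)*1.3,0,255)
cv2.imwrite("pics/stud.png",np.hstack([f(cv2.resize(a,(392,280))),f(cv2.resize(b,(373,280)))]).astype(np.uint8))
E
```

```text
(no output)
```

View pics/knobs.png

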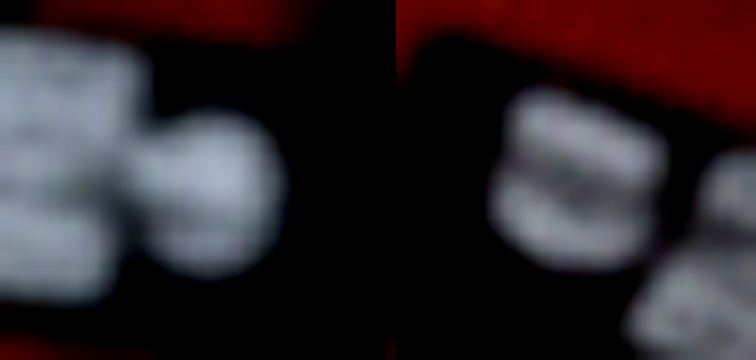

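View pics/stud.png

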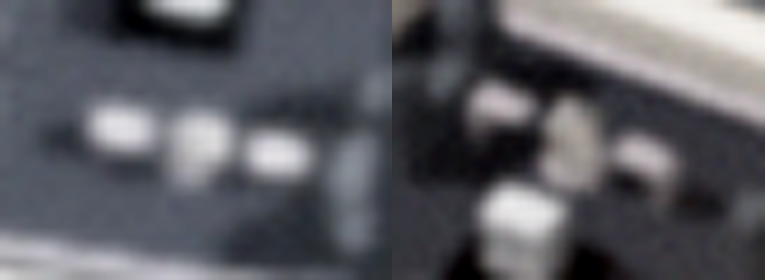

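```bash
python3 - <<'E'
from h import *
T=Cam(manip.snapshot("top"));S=Cam(manip.snapshot("scene"))
k=360/22
q=lambda u,v:((u-396+.5)/k-.5+358,(v+.5)/k-.5+248)
print(S.pl(*q(588,128),.0395))
def dirw(p1,p2,zz):
    d=S.pl(*q(*p2),zz)-S.pl(*q(*p1),zz);return np.degrees(np.arctan2(d[1],d[0])),np.linalg.norm(d)
print(dirw((530,90),(660,145),.0395),dirw((508,162),(650,190),.0395),dirw((508,162),(650,190),.03))
print(S.pl(*q(575,205),.0235),T.pl(273.2,182.2,.0235))
o,_=T.ray(300,200);print(o)
# tool target compute
from scipy.spatial.transform import Rotation as R
s=manip.sense();print(s["tcp_pos"],R.from_quat(s["tool_rot"]).as_matrix().round(3))
E
```

```text
[0.47258749 0.30780266 0.0395    ]
(np.float64(75.69600564782125), np.float64(0.02492564447276943)) (np.float64(92.18190878532312), np.float64(0.024577979761168562)) (np.float64(92.18190878532295), np.float64(0.024812995080623047))
[0.47566175 0.30760155 0.0235    ] [0.47568348 0.30852781 0.0235    ]
[0.35376892 0.14749823 1.37090523]
[ 0.15573144 -0.60516868  0.23115859] [[ 0.968  0.249  0.   ]
 [ 0.249 -0.968  0.   ]
 [ 0.    -0.    -1.   ]]
```

Request:
drive_tool(motion=[48, -40, 0, 0, 0, -4.25, 60, 96, -80, 0, 0, 0, -8.5, 60, 144, -119, 0, 0, 0, -12.75, 60, 193, -159, 0, 0, 0, -17, 60, 241, -199, 0, 0, 0, -21.25, 60, 289, -239, 0, 0, 0, -25.5, 60, 337, -279, 0, 0, 0, -29.75, 60, 385, -319, 0, 0, 0, -34, 60], force=60)

```text
t: 1.4
tcp_pos: [0.4499, -0.1993, 0.2317]
tool_rot: [0.912, 0.411, 0.0, 0.0]
force: [0.9, -1.3, -0.6]
finger_gap: 0.702
```

```bash
cat > mv.py <<'E'
import sys
from h import *
from scipy.spatial.transform import Rotation as R
def show(x,y,zz,yaw,ret=False):
    s=manip.sense();A=R.from_quat(s["tool_rot"]);p=s["tcp_pos"]
    d=A.inv().apply(np.array([x,y,zz])-p)*1e3
    c,sn=np.cos(np.radians(yaw)),np.sin(np.radians(yaw))
    G=R.from_matrix(np.array([[c,sn,0],[sn,-c,0],[0,0,-1]]))
    rv=np.degrees((A.inv()*G).as_rotvec())
    X=A.as_matrix()[:,0]
    print("t",round(s["t"],3),"tcp",p.round(4),"yaw",np.degrees(np.arctan2(X[1],X[0])).round(2),"gap",round(s["finger_gap"]*85.4,1),"F",s["force"].round(1),"M",s["ft_torque"].round(3),"j6",round(s["q"][5],2))
    print("shift mm",d.round(1),"rotvec",rv.round(2))
if __name__=="__main__": show(*map(float,sys.argv[1:5]))
E
python3 mv.py .4745 .308 .20 82
```

```text
t 1.4 tcp [ 0.4499 -0.1993  0.2317] yaw 48.55 gap 59.9 F [ 0.9 -1.3 -0.6] M [-0.017 -0.055  0.013] j6 0.08
shift mm [ 396.5 -317.4   31.5] rotvec [  0.06   0.   -33.45]
```

Request:
drive_tool(motion=[49, -39, 0, 0, 0, -4.2, 60, 98, -78, 0, 0, 0, -8.4, 60, 147, -118, 4, 0, 0, -12.6, 60, 196, -157, 8, 0, 0, -16.8, 60, 245, -196, 12, 0, 0, -21, 60, 294, -235, 16, 0, 0, -25, 60, 343, -275, 20, 0, 0, -29, 60, 392, -314, 26, 0, 0, -33.4, 60])

```text
t: 2.4
tcp_pos: [0.474, 0.2999, 0.2061]
tool_rot: [0.754, 0.657, 0.001, 0.001]
force: [0.9, -0.8, 0.1]
finger_gap: 0.701
```

```bash
python3 mv.py .4745 .308 .10 82; python3 - <<'E'
from h import *
for n in("scene","top"):
    c=manip.snapshot(n)["color"][:,:,::-1]
    c=c[210:310,320:440] if n=="scene" else c[140:220,220:320]
    cv2.imwrite(f"pics/{n}1.png",cv2.resize(c,None,fx=6,fy=6,interpolation=cv2.INTER_CUBIC))
E
```

```text
t 2.4 tcp [0.474  0.2999 0.2061] yaw 82.12 gap 59.9 F [ 0.9 -0.8  0.1] M [-0.018 -0.069 -0.011] j6 0.5
shift mm [  8.1  -0.8 106.1] rotvec [ 0.13 -0.01  0.12]
```

View pics/scene1.png

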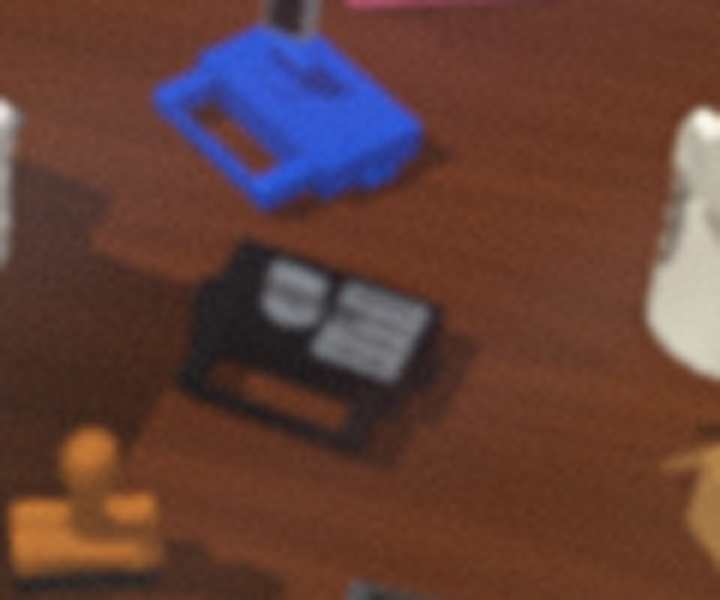

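The fingers are clear and the knob bar is visible at (292,285) in the crop. I'm going down over it.

Request:
drive_tool(motion=[8, -1, 50, 0, 0, 0, 45, 8, -1, 100, 0, 0, 0, 45, 8, -1, 140, 0, 0, 0, 45, 8, -1, 165, 0, 0, 0, 45, 8, -1, 177, 0, 0, 0, 45, 8, -1, 179, 0, 0, 0, 45])

```text
t: 3.25
tcp_pos: [0.4743, 0.3113, 0.0264]
tool_rot: [0.753, 0.658, 0.001, -0.0]
force: [-0.3, 0.5, -0.5]
finger_gap: 0.53
```

```bash
python3 mv.py .4745 .308 .027 82; python3 - <<'E'
from h import *
for n in("scene","top"):
    c=manip.snapshot(n)["color"][:,:,::-1]
    c=c[210:310,320:440] if n=="scene" else c[140:220,220:320]
    cv2.imwrite(f"pics/{n}2.png",cv2.resize(c,None,fx=6,fy=6,interpolation=cv2.INTER_CUBIC))
E
```

```text
t 3.25 tcp [0.4743 0.3113 0.0264] yaw 82.34 gap 45.3 F [-0.3  0.5 -0.5] M [ 0.07  -0.018  0.018] j6 0.52
shift mm [-3.2  0.7 -0.6] rotvec [ 0.11 -0.13  0.34]
```

View pics/scene2.png

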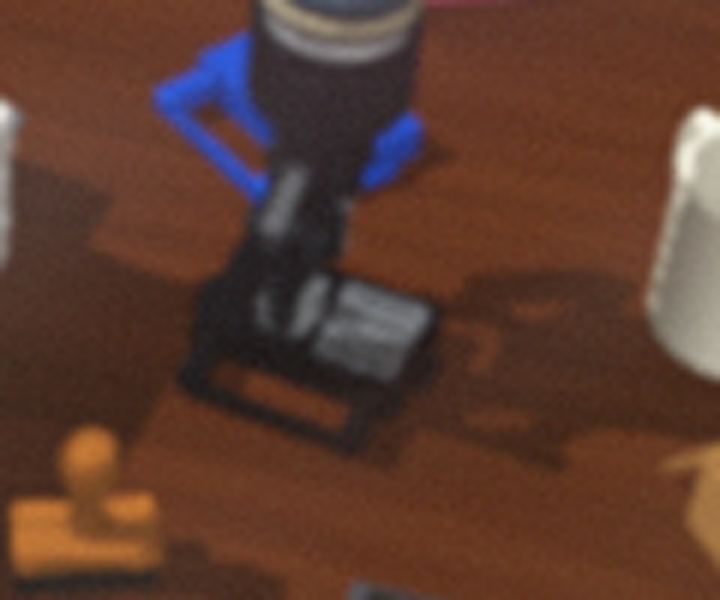

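```bash
python3 - <<'E'
from h import *
S=Cam(manip.snapshot("scene"))
s=manip.sense();p=s["tcp_pos"]
f=lambda q:((S.proj(q)-[320,210])*6+2.5).round(0)
for dx in(0,.023,.03):
  print(dx,f(p+[dx,0,.006]),f(p+[dx,-.011,.006]),f(p+[dx,.011,.006]))
print(f([.4745,.308,.0235]), f([.4745,.308,.0395]))
E
```

```text
0 [304. 289.] [282. 284.] [327. 294.]
0.023 [294. 323.] [271. 317.] [317. 328.]
0.03 [291. 333.] [268. 328.] [314. 338.]
[295. 301.] [298. 277.]
```

Request:
drive_tool(motion=[-3, 0.5, 0, 0, 0, 0, 20, -3, 0.5, 0, 0, 0, 0, 8, -3, 0.5, 0, 0, 0, 0, 8, -3, 0.5, 0, 0, 0, 0, 8, -3, 0.5, 0, 0, 0, 0, 8, -3, 0.5, 0, 0, 0, 0, 8], force=60)

```text
t: 4.15
tcp_pos: [0.4757, 0.3089, 0.0287]
tool_rot: [0.753, 0.658, 0.003, 0.001]
force: [-0.1, -0.1, 5.6]
finger_gap: 0.11
```

```bash
python3 mv.py .4745 .308 .2 82; python3 - <<'E'
from h import *
for n in("scene","top"):
    c=manip.snapshot(n)["color"][:,:,::-1]
    c=c[210:310,320:440] if n=="scene" else c[140:220,220:320]
    cv2.imwrite(f"pics/{n}3.png",cv2.resize(c,None,fx=6,fy=6,interpolation=cv2.INTER_CUBIC))
E
```

```text
t 4.15 tcp [0.4757 0.3089 0.0287] yaw 82.37 gap 9.4 F [-0.1 -0.1  5.6] M [-0.19   0.095 -0.061] j6 0.51
shift mm [-3.000e-01 -1.000e-01 -1.713e+02] rotvec [ 0.32 -0.23  0.37]
```

View pics/scene3.png

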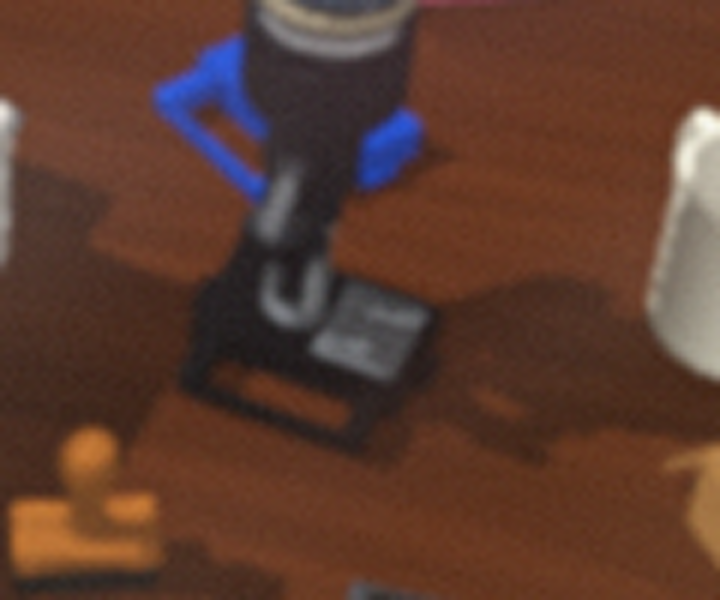

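It's gripped (opening 9.4 mm, fingertips on the flange). Now I lift.

Request:
drive_tool(motion=[0, 0, -10, 0, 0, 0, 8, 0, 0, -40, 0, 0, 0, 8, 0, 0, -90, 0, 0, 0, 8, 0, 0, -140, 0, 0, 0, 8, 0, 0, -165, 0, 0, 0, 8, 0, 0, -170, 0, 0, 0, 8])

```text
t: 5.0
tcp_pos: [0.4754, 0.3088, 0.201]
tool_rot: [0.753, 0.659, 0.005, 0.001]
force: [-0.9, 0.5, -1.0]
finger_gap: 0.111
```

```bash
python3 mv.py .5552 .0247 .2 80; python3 - <<'E'
from h import *
for n in("scene","top"):
    c=manip.snapshot(n)["color"][:,:,::-1]
    c=c[150:270,300:440] if n=="scene" else c[120:240,190:330]
    cv2.imwrite(f"pics/{n}4.png",cv2.resize(c,None,fx=5,fy=5,interpolation=cv2.INTER_CUBIC))
E
```

```text
t 5.0 tcp [0.4754 0.3088 0.201 ] yaw 82.38 gap 9.5 F [-0.9  0.5 -1. ] M [-0.094  0.05   0.028] j6 0.51
shift mm [-271.   116.7    0.4] rotvec [ 0.53 -0.37  2.38]
```

View pics/scene4.png

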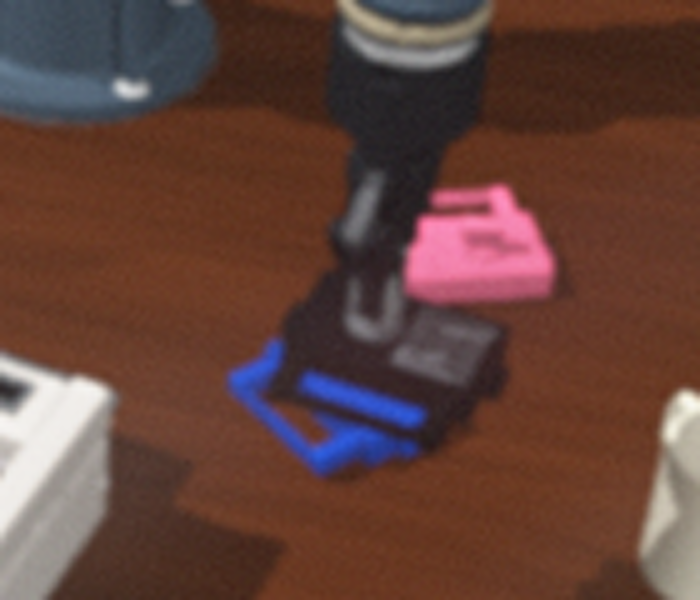

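View pics/top4.png

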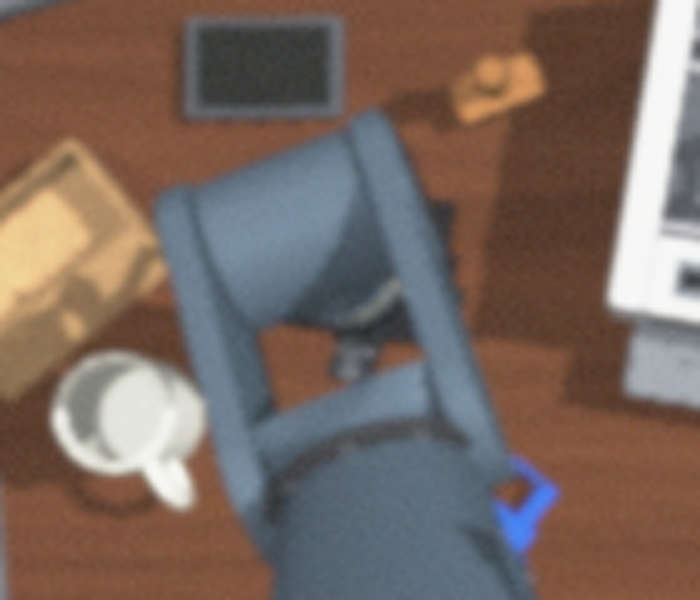

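Cartridge held level in the scene view; the arm hides it in the top view. Moving over the bay.

Request:
drive_tool(motion=[-50, 21, 0, 0, 0, 0, 8, -104, 45, 0, 0.5, -0.4, 0, 8, -158, 68, 0, 0.5, -0.4, 0, 8, -212, 91, 0, 0.5, -0.4, 0, 8, -253, 109, 10, 0.5, -0.4, 0, 8, -269, 116, 25, 0.5, -0.4, 0, 8, -271, 116.5, 30, 0.5, -0.4, 0, 8, -271, 116.5, 30, 0.5, -0.4, 0, 8])

```text
t: 6.1
tcp_pos: [0.5525, 0.0256, 0.167]
tool_rot: [0.752, 0.659, -0.003, -0.002]
force: [-0.9, -0.4, -1.4]
finger_gap: 0.108
```

```bash
python3 mv.py .5552 .0247 .155 80; python3 - <<'E'
from h import *
for n in("scene","top"):
    c=manip.snapshot(n)["color"][:,:,::-1]
    cv2.imwrite(f"pics/{n}5full.png",c)
    c=c[185:305,190:330] if n=="scene" else c[90:210,280:420]
    cv2.imwrite(f"pics/{n}5.png",cv2.resize(c,None,fx=5,fy=5,interpolation=cv2.INTER_CUBIC))
E
```

```text
t 6.1 tcp [0.5525 0.0256 0.167 ] yaw 82.43 gap 9.2 F [-0.9 -0.4 -1.4] M [-0.    -0.013 -0.006] j6 -0.02
shift mm [-0.5  2.9 12. ] rotvec [-0.39  0.14  2.43]
```

View pics/scene5.png

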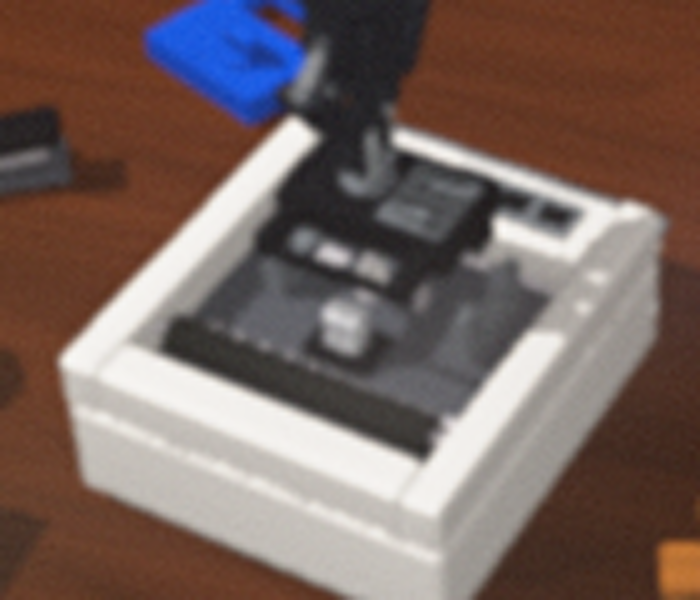

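View pics/top5.png

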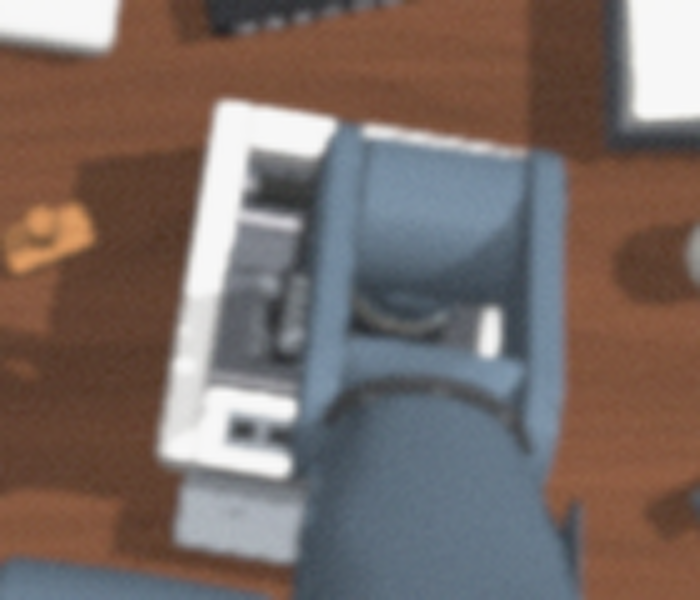

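```bash
cat > lab.py <<'E'
from h import *
def fit(c,pts,h):
    g=c.c.astype(float)[...,2]
    E=[edge(g,pts[i],pts[(i+1)%4],w=2.,n=25,trim=.15) for i in range(4)]
    P=[cross(E[i-1],E[i]) for i in range(4)];W=[c.pl(*p,h) for p in P]
    for i in range(4):
        d=(W[(i+1)%4]-W[i]);print("  side",np.degrees(np.arctan2(d[1],d[0])).round(2),np.linalg.norm(d).round(4),round(E[i][2],2),W[i].round(4),P[i].round(1))
    print(" mean",np.mean(W,0).round(4))
    return W
E
python3 - <<'E'
from lab import *
d=manip.snapshot("scene");S=Cam(d)
S0=Cam(d);S0.c=cv2.imread("pics/scene0.png")[:,:,::-1]
print("initial");fit(S0,[z(*p,10,335,240) for p in[(502,338),(370,290),(430,165),(570,205)]],.02)
print("now");fit(S,[z(*p,5,190,185) for p in[(450,233),(378,216),(412,163),(490,190)]],.1583)
c=S.c[215:245,240:295,::-1]
cv2.imwrite("pics/cl.png",cv2.resize(np.clip(c.astype(float)*1.8,0,255).astype(np.uint8),None,fx=14,fy=14,interpolation=cv2.INTER_CUBIC))
E
```

```text
initial
  side -99.22 0.0409 0.07 [0.5087 0.3613 0.02  ] [384.9 273.5]
  side 170.95 0.0541 0.22 [0.5022 0.3209 0.02  ] [371.  268.5]
  side 81.64 0.0417 0.1 [0.4487 0.3294 0.02  ] [377.8 256.2]
  side -9.84 0.0547 0.06 [0.4548 0.3707 0.02  ] [391.7 260.8]
 mean [0.4786 0.3456 0.02  ]
now
  side -94.62 0.0402 0.03 [0.5821 0.0782 0.1583] [277.8 232.3]
  side 171.38 0.0533 0.33 [0.5788 0.0381 0.1583] [263.9 228.4]
  side 82.37 0.0417 0.03 [0.5261 0.0461 0.1583] [273.8 216.5]
  side -10.42 0.0513 0.07 [0.5316 0.0874 0.1583] [287.6 220.9]
 mean [0.5547 0.0625 0.1583]
```

View pics/cl.png

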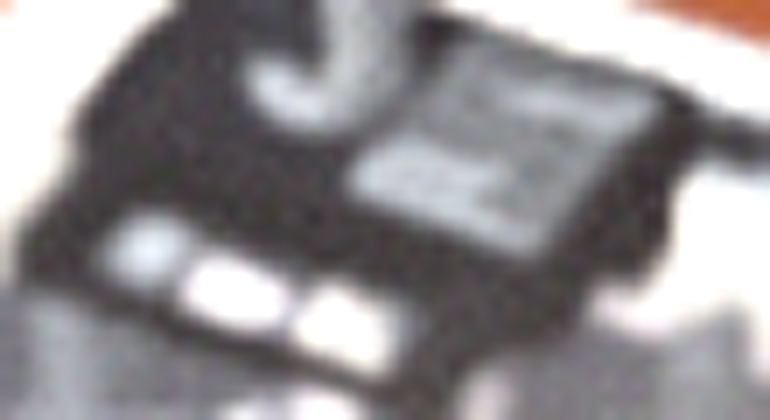

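```bash
python3 - <<'E'
from lab import *
S=Cam(manip.snapshot("scene"));T=Cam(manip.snapshot("top"))
T.c=cv2.imread("pics/top0.png")[:,:,::-1];S.c=cv2.imread("pics/scene0.png")[:,:,::-1]
def blobs(c,x0,y0,x1,y1,th,h):
    g=c.c[y0:y1,x0:x1].astype(np.float32).mean(2);g=cv2.resize(g,None,fx=8,fy=8,interpolation=cv2.INTER_CUBIC)
    n,l,st,ce=cv2.connectedComponentsWithStats((g>th).astype(np.uint8))
    for i in range(1,n):
        if st[i,4]>150:
            u,v=z(*ce[i],8,x0,y0);print(np.round([u,v],1),st[i,4]/64,c.pl(u,v,h)[:3].round(4))
print("top");blobs(T,338,151,366,163,150,.094);blobs(T,338,151,366,163,190,.094)
print("scene");blobs(S,250,230,277,246,150,.094)
print("head");blobs(T,345,138,358,149,170,.106)
# inner bay edges in top: lines at side rails
g=T.c[...,2].astype(float)
y0=np.array([.5773,.0333]);a=np.radians(-9.9)
E
```

```text
top
[352.  157.1] 93.71875 [0.5551 0.0271 0.094 ]
[365. 160.] 3.765625 [ 0.5448 -0.0178  0.094 ]
[345.5 155.9] 14.296875 [0.5596 0.0496 0.094 ]
[352.6 157.1] 16.859375 [0.5552 0.0251 0.094 ]
[359.2 158.3] 12.484375 [0.5508 0.0021 0.094 ]
scene
[271.5 231.4] 42.0 [0.5189 0.034  0.094 ]
[256.1 235.6] 17.953125 [ 5.484e-01 -5.000e-04  9.400e-02]
[266.3 240.8] 65.265625 [0.5589 0.0338 0.094 ]
[258.1 244.9] 6.6875 [0.581  0.0186 0.094 ]
head
[355.3 138. ] 5.0625 [0.6194 0.0163 0.106 ]
[351.4 143. ] 32.921875 [0.602  0.0297 0.106 ]
```

Top-view leaf midpoint and stud agree at about (0.555, 0.0255). I'm aligning there with a 2° yaw correction and hovering lower.

Request:
drive_tool(motion=[0, 1.5, 6, -0.4, 0.1, 1, 8, 0, 3, 14, -0.4, 0.1, 2, 8, 0, 3, 16, -0.4, 0.1, 2, 8, 0, 3, 16, -0.4, 0.1, 2, 8])

```text
t: 6.85
tcp_pos: [0.5567, 0.025, 0.1524]
tool_rot: [0.763, 0.646, 0.001, 0.002]
force: [-0.2, -0.0, -1.6]
finger_gap: 0.107
```

```bash
python3 mv.py .5552 .0255 .118 80.4; python3 - <<'E'
from lab import *
S=Cam(manip.snapshot("scene"))
c=S.c[:,:,::-1]
cv2.imwrite(f"pics/s6.png",cv2.resize(np.clip(c[210:270,220:310].astype(float)*1.5,0,255).astype(np.uint8),None,fx=8,fy=8,interpolation=cv2.INTER_CUBIC))
E
```

```text
t 6.85 tcp [0.5567 0.025  0.1524] yaw 80.47 gap 9.1 F [-0.2 -0.  -1.6] M [ 0.016  0.006 -0.029] j6 0.01
shift mm [ 0.3 -1.7 34.4] rotvec [0.22 0.06 0.07]
```

View pics/s6.png

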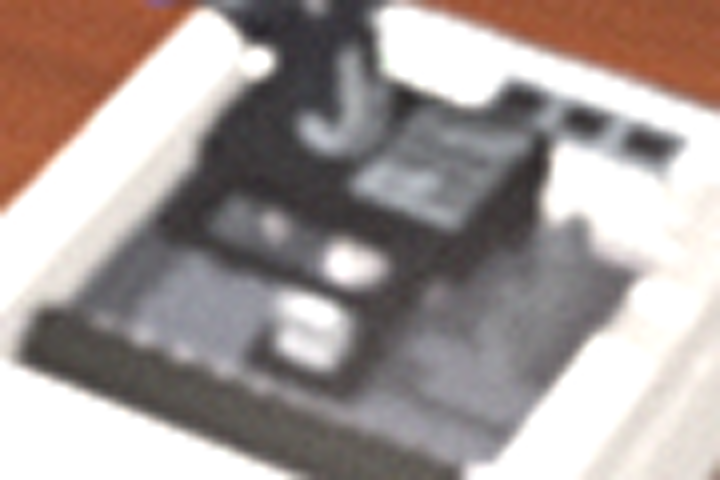

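```bash
cat > ov.py <<'E'
from lab import *
def ov(name,crop,k,x,y,zz,yaw,gain=1.5):
    "overlay landmark dots for cartridge with knob at x,y underside zz"
    S=Cam(manip.snapshot("scene"));a=np.radians(yaw);R2=np.array([[np.cos(a),-np.sin(a)],[np.sin(a),np.cos(a)]])
    o=np.array([x,y])-R2@[0,-.012]
    x0,y0,x1,y1=crop
    im=cv2.resize(np.clip(S.c[y0:y1,x0:x1,::-1].astype(float)*gain,0,255).astype(np.uint8),None,fx=k,fy=k,interpolation=cv2.INTER_CUBIC)
    for p in[(.031,.052,.02),(.031,-.052,.02),(-.031,.052,.02),(-.031,-.052,.02),(.031,.052,0),(.064,.046,0),(.064,-.046,0),(.01,.06,.01),(-.01,.06,.01),(.01,-.06,.01)]:
        w=np.r_[R2@p[:2]+o,zz+p[2]];u,v=(S.proj(w)-[x0,y0]+.5)*k-.5
        cv2.circle(im,(int(u),int(v)),2,(0,0,255),-1)
    cv2.imwrite("pics/"+name,im)
E
python3 -c "
from ov import *
ov('ov6.png',(220,205,310,270),8,.5567,.025,.1237,-9.9)"
```

```text
(no output)
```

View pics/ov6.png

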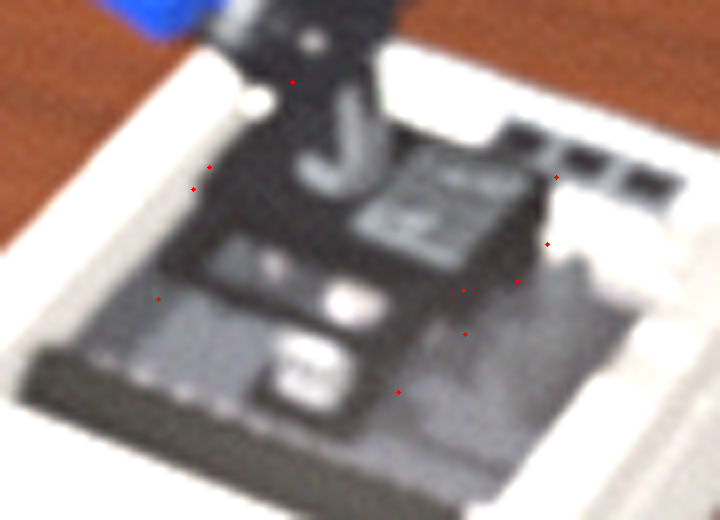

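```bash
python3 - <<'E'
import ov
from ov import *
class D:
    pass
d=manip.snapshot("scene");d0=dict(d);d0["color"]=cv2.imread("pics/scene0.png")[:,:,::-1]
class M:
    def snapshot(s,n):return d0
ov.manip=M()
ov.ov('ov0.png',(335,235,425,300),8,.4755,.3088,0,-9.2)
E
```

```text
Traceback (most recent call last):
AttributeError: 'function' object has no attribute 'ov'
```

```bash
python3 - <<'E'
import ov as O, cv2
d0=dict(O.manip.snapshot("scene"));d0["color"]=cv2.imread("pics/scene0.png")[:,:,::-1]
class M:
    def snapshot(s,n):return d0
O.manip=M()
O.ov('ov0.png',(335,235,425,300),8,.4755,.3088,0,-9.2)
E
```

```text
(no output)
```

View pics/ov0.png

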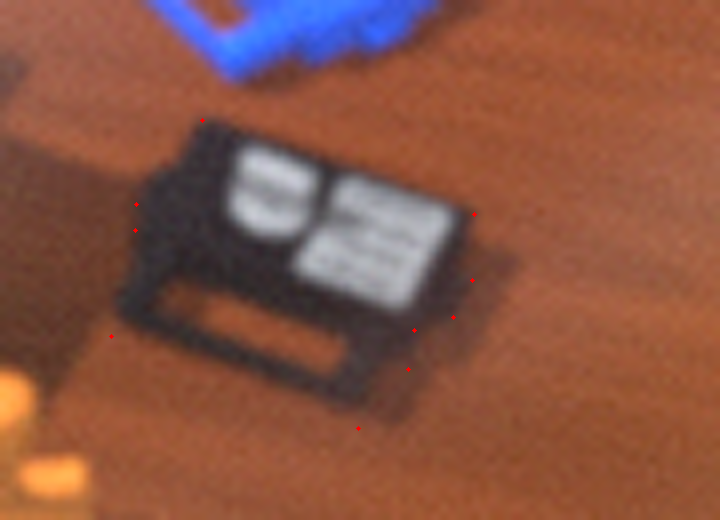

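In the overlay, landmark offsets match those on the desk to about 1 mm, so the in-hand pose is as assumed. Lowering into the guides.

Request:
drive_tool(motion=[0.3, -1.5, 5, 0.2, 0, 0, 8, 0.3, -1.5, 10, 0.2, 0, 0, 8, 0.3, -1.5, 14, 0.2, 0, 0, 8, 0.3, -1.5, 17, 0.2, 0, 0, 8, 0.3, -1.5, 17, 0.2, 0, 0, 8])

```text
t: 7.68
tcp_pos: [0.5555, 0.0254, 0.1356]
tool_rot: [0.763, 0.646, -0.0, 0.001]
force: [-0.1, 0.7, -0.5]
finger_gap: 0.109
```

```bash
python3 mv.py .5552 .0255 .1187 80.4; python3 -c "
from ov import *
s=manip.sense()['tcp_pos']
ov('ov7.png',(220,205,310,270),8,s[0],s[1],s[2]-.0287,-9.9)"
```

```text
t 7.675 tcp [0.5555 0.0254 0.1356] yaw 80.47 gap 9.3 F [-0.1  0.7 -0.5] M [-0.009 -0.002  0.017] j6 0.01
shift mm [ 0.  -0.3 16.9] rotvec [0.05 0.06 0.07]
```

View pics/ov7.png

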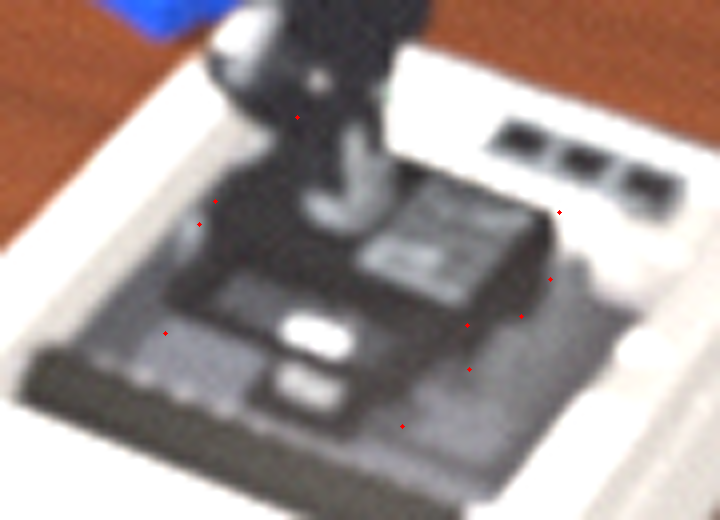

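The print head shows centred in the opening at (315,337), no contact force yet. Going further down.

Request:
drive_tool(motion=[0, -0.3, 2, 0, 0, 0, 8, 0, -0.3, 4, 0, 0, 0, 8, 0, -0.3, 6, 0, 0, 0, 8, 0, -0.3, 6, 0, 0, 0, 8])

```text
t: 8.22
tcp_pos: [0.5552, 0.0255, 0.1296]
tool_rot: [0.763, 0.646, -0.0, 0.001]
force: [0.2, -0.9, -1.8]
finger_gap: 0.112
```

```bash
python3 mv.py .5552 .0255 .1187 80.4
```

```text
t 8.225 tcp [0.5552 0.0255 0.1296] yaw 80.47 gap 9.5 F [ 0.2 -0.9 -1.8] M [ 0.027  0.061 -0.027] j6 0.01
shift mm [ 0.  -0.1 10.9] rotvec [0.05 0.06 0.07]
```

Request:
drive_tool(motion=[0, 0, 1.5, 0, 0, 0, 8, 0, 0, 3, 0, 0, 0, 8, 0, 0, 4, 0, 0, 0, 8, 0, 0, 4, 0, 0, 0, 8])

```text
t: 8.72
tcp_pos: [0.5554, 0.0255, 0.1265]
tool_rot: [0.763, 0.646, 0.0, 0.001]
force: [-1.7, 0.8, 4.6]
finger_gap: 0.102
```

```bash
python3 mv.py .5552 .0255 .1187 80.4;  python3 -c "
from ov import *
s=manip.sense()['tcp_pos']
ov('ov8.png',(220,205,310,270),8,s[0],s[1],s[2]-.0287,-9.9)"
```

```text
t 8.725 tcp [0.5554 0.0255 0.1265] yaw 80.47 gap 8.7 F [-1.7  0.8  4.6] M [0.001 0.275 0.015] j6 0.01
shift mm [ 0.  -0.2  7.8] rotvec [0.09 0.06 0.07]
```

View pics/ov8.png

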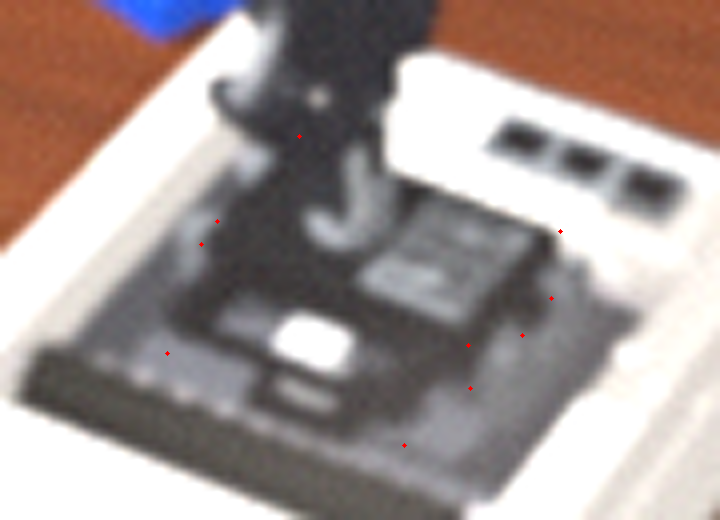

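Contact at TCP 0.1265, exactly 8 mm above home, so the teeth are standing on the ribs with the lugs in the slots. I'll turn the knob under light down pressure, clockwise first.

Request:
drive_tool(motion=[0, 0, 1.2, 0, 0, 5, 8, 0, 0, 1.2, 0, 0, 10, 8, 0, 0, 1.2, 0, 0, 15, 8, 0, 0, 1.2, 0, 0, 20, 8], force=70)

```text
t: 9.28
tcp_pos: [0.5562, 0.0253, 0.1261]
tool_rot: [0.865, 0.502, 0.001, 0.002]
force: [0.3, -0.6, 3.0]
finger_gap: 0.109
```

```bash
python3 mv.py .5552 .0255 .1187 80.4
```

```text
t 9.275 tcp [0.5562 0.0253 0.1261] yaw 60.33 gap 9.3 F [ 0.3 -0.6  3. ] M [-0.007 -0.031  0.034] j6 0.36
shift mm [-0.3 -1.   7.4] rotvec [  0.22   0.03 -20.07]
```

Request:
drive_tool(motion=[0, -1, 1.5, 0, 0, 5, 8, 0, -1, 1.5, 0, 0, 10, 8, 0, -1, 1.5, 0, 0, 15, 8, 0, -1, 1.5, 0, 0, 20, 8])

```text
t: 9.78
tcp_pos: [0.5554, 0.0257, 0.1246]
tool_rot: [0.939, 0.343, 0.001, 0.002]
force: [-0.0, -0.3, -0.7]
finger_gap: 0.111
```

```bash
python3 mv.py .5552 .0255 .1187 80.4;  python3 -c "
from ov import *
s=manip.sense()['tcp_pos']
ov('ov9.png',(220,205,310,270),8,s[0],s[1],s[2]-.0287,-9.9)"
```

```text
t 9.775 tcp [0.5554 0.0257 0.1246] yaw 40.17 gap 9.5 F [-0.  -0.3 -0.7] M [-0.084 -0.013 -0.011] j6 0.72
shift mm [-0.3 -0.   5.9] rotvec [  0.25  -0.   -40.23]
```

View pics/ov9.png

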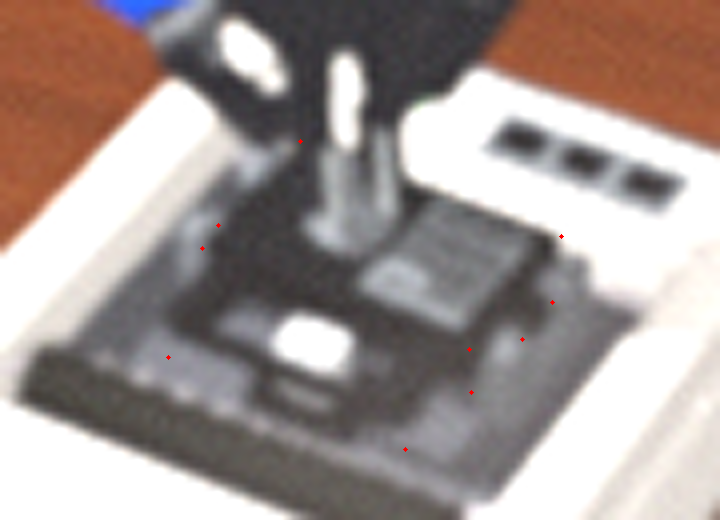

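The cartridge stayed in its guides while the knob turned. z now follows with no force, so the socket may have meshed. Pressing a little.

Request:
drive_tool(motion=[0, 0, 1, 0, 0, 0, 8, 0, 0, 2, 0, 0, 0, 8, 0, 0, 2, 0, 0, 0, 8])

```text
t: 10.2
tcp_pos: [0.5554, 0.0257, 0.1228]
tool_rot: [0.939, 0.343, 0.001, 0.002]
force: [-0.6, -0.3, 2.1]
finger_gap: 0.109
```

```bash
python3 mv.py .5552 .0255 .1187 80.4
```

```text
t 10.2 tcp [0.5554 0.0257 0.1228] yaw 40.1 gap 9.3 F [-0.6 -0.3  2.1] M [0.053 0.127 0.034] j6 0.72
shift mm [-0.3  0.   4.1] rotvec [  0.24  -0.   -40.3 ]
```

It's now 4 mm above home where the leaf springs start, so the socket has meshed. Pressing home.

Request:
drive_tool(motion=[0, 0, 1.5, 0, 0, 0, 8, 0, 0, 3, 0, 0, 0, 8, 0, 0, 4.5, 0, 0, 0, 8, 0, 0, 5.5, 0, 0, 0, 8, 0, 0, 5.5, 0, 0, 0, 8])

```text
t: 10.82
tcp_pos: [0.5555, 0.0256, 0.1187]
tool_rot: [0.939, 0.343, 0.002, 0.002]
force: [-3.4, 0.2, 12.3]
finger_gap: 0.107
```

```bash
python3 mv.py .5552 .0255 .1187 80.4;  python3 -c "
from ov import *
s=manip.sense()['tcp_pos']
ov('ov10.png',(220,205,310,270),8,s[0],s[1],.09,-9.9)"
```

```text
t 10.825 tcp [0.5555 0.0256 0.1187] yaw 40.12 gap 9.1 F [-3.4  0.2 12.3] M [ 0.029  0.67  -0.01 ] j6 0.72
shift mm [-0.3 -0.1 -0. ] rotvec [ 2.800e-01 -1.000e-02 -4.028e+01]
```

View pics/ov10.png

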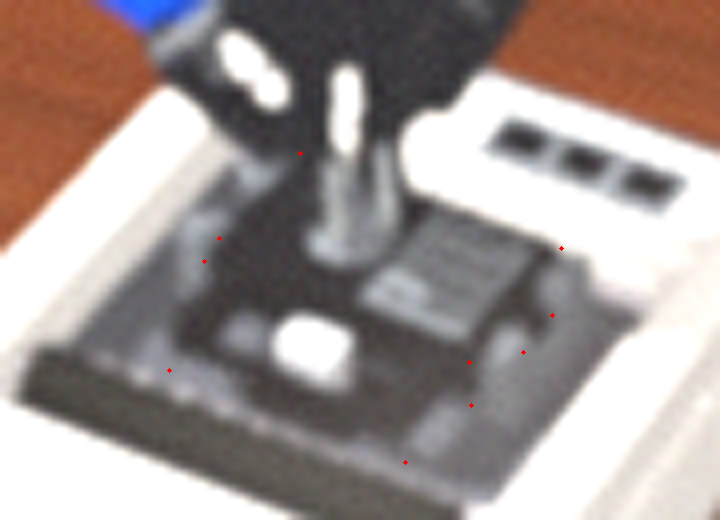

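Request:
drive_tool(motion=[-0.3, 0, 2.5, 0.2, 0, 0, 8, -0.3, 0, 3.5, 0.2, 0, 0, 8, -0.3, 0, 3.5, 0.2, 0, 0, 8])

```text
t: 11.25
tcp_pos: [0.5557, 0.0256, 0.1185]
tool_rot: [0.939, 0.343, 0.002, 0.001]
force: [-5.8, 1.5, 24.7]
finger_gap: 0.107
```

```bash
python3 mv.py .5552 .0255 .1187 80.4
```

```text
t 11.25 tcp [0.5557 0.0256 0.1185] yaw 40.13 gap 9.1 F [-5.8  1.5 24.7] M [ 0.238  1.212 -0.021] j6 0.71
shift mm [-0.4 -0.3 -0.2] rotvec [  0.2   -0.12 -40.27]
```

Home: another 12 N moved it only 0.2 mm. I'll check the levelness of the arms more closely.

```bash
python3 - <<'E'
import ov as O, cv2, numpy as np
s=O.manip.sense()['tcp_pos']
O.ov('a.png',(236,225,292,268),10,s[0],s[1],.09,-9.9,2.2)
d0=dict(O.manip.snapshot("scene"));d0["color"]=cv2.imread("pics/scene0.png")[:,:,::-1]
class M:
    def snapshot(s,n):return d0
O.manip=M()
O.ov('b.png',(342,246,398,289),10,.4755,.3088,0,-9.2,2.2)
cv2.imwrite("pics/ab.png",cv2.resize(np.hstack([cv2.imread("pics/a.png"),cv2.imread("pics/b.png")]),(800,307)))
E
```

```text
(no output)
```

View pics/a.png

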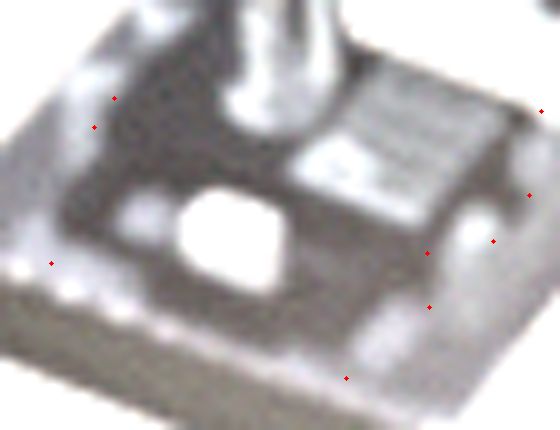

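View pics/b.png

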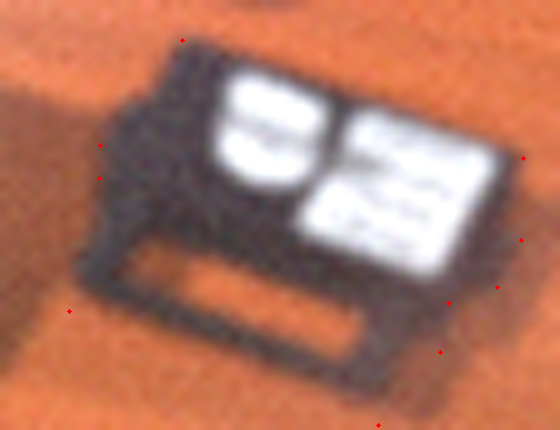

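The label and guide-bar corners sit in the same relation to the dots as on the desk, within about 0.5 px (~0.02 rad), so the cartridge is level. Handing in while pressing.

```bash
python3 - <<'E'
from h import *
S=manip.snapshot("scene")["color"]; cv2.imwrite("pics/end.png",S[:,:,::-1].copy())
a=cv2.imread("pics/scene0.png");d=cv2.absdiff(a,S[:,:,::-1].copy()).max(2)
for n,(x0,y0,x1,y1) in dict(stapler=(155,200,208,230),roll=(145,232,180,270),stamp=(318,278,350,308),pad=(370,303,428,345),carton=(430,268,510,322),mug=(425,225,467,275)).items(): print(n,d[y0:y1,x0:x1].mean().round(1))
s=manip.sense();print(s["t"],s["tcp_pos"],s["force"],abs(s["qd"]).max())
print(manip.sign_off())
E
```

```text
stapler 3.1
roll 2.6
stamp 3.7
pad 3.2
carton 6.9
mug 23.7
11.4 [0.55565057 0.02556983 0.11851836] [-6.89032986 -0.06791253 24.25927961] 0.0018107392367380484
the job is handed in; nothing more can be done
None
```

```bash
python3 -c "
import cv2,numpy as np
a=cv2.imread('pics/scene0.png')[215:285,415:520];b=cv2.imread('pics/end.png')[215:285,415:520]
cv2.imwrite('pics/mug.png',cv2.resize(np.hstack([a,b]),None,fx=3.5,fy=3.5))"
```

```text
(no output)
```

View pics/mug.png

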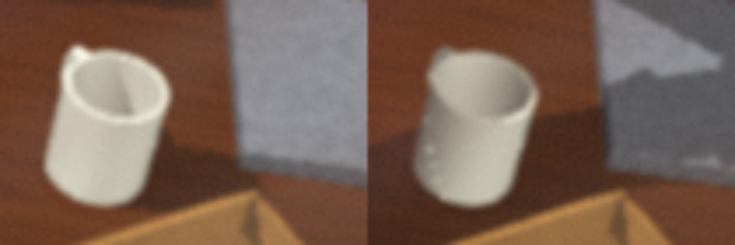

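I gripped the cartridge by its knob bar, lifted it over the bay and lowered it into the guides until the teeth stood on the ribs, 8 mm above home. Turning the knob about 40° clockwise under light pressure let the socket mesh. I then pressed it home and handed the job in at 11.4 s, still gripping and pressing.

**Last checks:**
- **Height:** the TCP (tool point) was at z = 0.1185 m against 0.1187 m expected at home. About 12 N of extra push moved it only 0.2 mm, so it is bottomed.
- **Push and rest:** the final push was about 24 N, with the arm at rest.
- **Position:** the tool was within about 0.5 mm of the stud position measured in the top view (camera calibration about 2 mm).
- **Level:** the cartridge's corners in the scene camera matched the level reference to about 0.5 px, roughly 0.02 rad. The top camera could not confirm this, because the arm blocked its view.
- **Other things on the desk:** the stapler, paper roll, stamp, stamp pad and carton showed little or no image change. The mug region did change; the before and after pictures show only the arm's shadow over it, with the mug in the same place.

**Disagreement:** the two cameras disagreed on the printer's position by about 2 mm. I went by the top view, which agreed with the robot at the grasp.

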